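Make up two pipe-fitting kits from stock

ROBOT

A 6-joint arm with a two-finger parallel gripper is mounted at the origin on the work surface. World frame = base frame: x ahead of the robot, y to its left, z up, the work surface at z = 0. Lengths are in m, angles in degrees, forces in N, time in s.
With the tool pointing down it reaches from about 0.4 to 0.825 m from the base axis. Payload 7 kg.
Tool frame: the origin (TCP) lies at the very end of the fingers, on their centre line; the grasp point (between the pads) lies 19 mm behind it (ctrl.grip_depth is the distance from the TCP to the grasp point, in m); z points along the fingers, y is the line along which they close (so a half turn about z gives the same grasp; the last joint's range is limited). The gripper opens to 88 mm and grips with 3 to 60 N. Pads are 19 mm wide; open, the fingers measure 130 mm over their backs; the gripper's body (78 mm by 193 mm) begins 47 mm behind the grasp point.
Start: joints at [83.027, 20.546, 0.682, 0, -70.136, -16.507], TCP at [0.269, 0.619, 0.227] pointing down, gripper open.
Joint ranges: [-176.03, 176.03], [-82.01, 121.73], [-58.28, 71.71], [-173.87, 95.51], [-174.79, -0.11], [-173.66, 173.66]. Speed limits (degrees/s): [136.94, 136.94, 172.46, 180, 180, 180].

INTERFACE

Orientations are given as [roll, pitch, yaw] about the fixed x, y, z axes, in that order (R = Rz(yaw) Ry(pitch) Rx(roll)).
In Python, from plant import get_obs, eyes, ctrl, spotter gives the robot as it stands.
- The arm moves only by the shell command python3 -m crank 'ROWS'. ROWS is JSON, one flat list of numbers, 7 for each row, row after row: the turn, a rotation vector about the tool's x, y, z in rad, then the shift along the tool's x, y, z in mm, then the opening, from 0 (shut) to 1 (fully open). A call has 1 to 5 rows; each row shifts and turns the commanded pose from where the row before left it, along the tool's axes as they then stand; what a row does not reach is not made up. A row lasts 1/8 s, in which the tool goes at most 62.5 mm and 10.7 degrees, less where a joint would pass 70% of its speed; a pose out of reach is approached as far as the arm can. A call is refused whole if a number of a shift passes 62.5 or a number of a turn 0.188, either way. A call with a gripper value outside its range is refused whole. The fingers move at their own pace and stop on an object; the grip force is fixed at half the most. Time passes only in rows, so rows that do not move let the fingers close. It gives the time, the measured TCP pose, the force, the opening and the grip force at its end, in the units of the state.
- get_obs(): the state, without advancing time (a new reading comes with each control period).
- eyes.snapshot(name): name is "side" or "top"; returns the picture (400x640x3 uint8, blue, green, red); there is no depth.
- eyes.camera_model(name): a dict with "fx", "fy", "cx", "cy" (pixels), "extrinsics" (4x4, takes a point from camera to world coordinates). Camera axes: x right, y down, z forward; pixel columns grow to the right and rows downward; lengths in m; the calibration is good to about 2 mm. A picture is of the moment at which its call begins. camera_model takes no time and is no camera call.
- ctrl.close_job(): hands the job in; it is judged then, once.
Trained networks look in the newest picture that a camera, given by its name, has taken for a name from the list of things; names that differ only in an ending like _2 or _b are one class to them, and where a whole thing is asked for, a point or a joint stands for the part that bears it (a point fixed in the world has none). Each returns a list of dicts, best first, with "p" (0 to 1); they miss things now and then, are a little off and sometimes report something else, mostly with a low value. They report only what shows in the picture. A call takes as long as a camera call. They do not tell look-alikes from the thing itself.
- spotter.outline_of(camera, target): "region" (400x640 bool, what is visible of it) and "rect" ([left, top, width, height] in pixels, round what is visible of it).
- spotter.place_of(camera, target): "location" ([column, row] in pixels: a listed point, or the origin of a listed thing).
The state is a dict: "clock": time; "joint_pos": joint angles; "qvel": joint speeds; "tau": joint torques, N m; "tool_pos": TCP position; "orientation": TCP orientation; "force": force on the tool from outside, world axes, zero at the start; "moment": the same for the moment, N m; "opening": finger opening in m; "gripper_force": force on a finger pad.
Only numpy, scipy, OpenCV 4.12 (cv2) and the standard library are available. Lean on these libraries where they do the work, as an engineer would, in place of code of your own. Each camera call takes 0.05 s, during which the arm holds its last target. There are 200 camera calls.

TASK

Make up two fitting kits from the parts standing on the bench. Long divided tray: the grey flange in its wide bay and the tall brass adapter in its narrow bay; square tray: the short brass adapter, the copper tee and the copper elbow, side by side. Set every part down on the tray floor without dropping it, the same way up as it is now, and leave the straight copper coupling where it stands.

Things in the scene. Friction and masses are not known exactly. Their poses are not given: they have to be found in the camera images.
- flange: Dark grey steel pipe flange lying flat: round plate of diameter 84 mm, 11 mm thick, with a solid round hub of diameter 40 mm on top, centred, up to 34 mm above the bench (black dot for the bore). 0.55 kg. Grasp it by the hub. Origin: centre of the underside; z up.
- tall_adapter: Tall slim brass pipe adapter standing upright, 66 mm high: round foot of diameter 30 mm up to 26 mm, six-sided collar 38 mm over its corners from 26 to 40 mm, round upper end of diameter 26 mm from 40 to 66 mm. 0.22 kg. Origin: centre of the underside; z up.
- short_adapter: Short brass pipe adapter standing upright, 44 mm high: broad six-sided base 54 mm over its corners up to 16 mm, round upper end of diameter 26 mm from 16 to 44 mm. 0.16 kg. Origin: centre of the underside; z up.
- tee: Copper pipe tee lying flat, 30 mm high, pipe axes 15 mm up; pipe diameter 26 mm, 30 mm collars on the last 16 mm of each leg. Straight run along x at y = -15 mm, from x = -32 to 32 mm; branch along +y at x = 0, out to y = 31 mm; its collar can be gripped at y = 19 mm, closing along x. 0.14 kg. Origin: on the underside plane, in the middle of the 64 x 61 mm outline; z up.
- elbow: Copper 90 degree elbow lying flat, 30 mm high, pipe axes 15 mm up; pipe diameter 26 mm, 30 mm collars on the last 16 mm of both legs. Corner at x = y = -15 mm; one leg along +x (y = -15) to x = 27 mm, one along +y (x = -15) to y = 27 mm. The x leg can be gripped at x = 13 mm, closing along y. 0.11 kg. Origin: on the underside plane, about the middle of the 57 x 57 mm outline; z up.
- coupling: Straight copper coupling standing on end: an open tube of diameter 35 mm, 45 mm high. It belongs to no kit and stays where it is. Origin: centre of the underside.
- long_tray: Long shallow cardboard tray, fixed, 240 x 130 mm outside (x by y), 22 mm high; walls 4 mm thick, floor surface 4 mm above the bench. A 4 mm divider at x = 20 mm, as high as the walls, leaves a wide bay (x -116 to 18 mm, centre -49 mm) and a narrow bay (x 22 to 116 mm, centre 69 mm), both y -61 to 61 mm. Origin: centre of the underside; z up.
- square_tray: Square shallow cardboard tray without divider, fixed to the bench, 180 x 180 mm outside, 22 mm high; walls and floor 4 mm thick (floor surface 4 mm above the bench; inside 172 x 172 mm). Origin: centre of the underside; z up.
Not all that is in view belongs to the job. Leave any blue or turquoise look-alike of the tee alone.

How it is judged:
By the outcome, as a careful person would: the job done as asked, in the order asked, and still so for the second after the job is handed in, with the robot touching nothing.
It also fails if it takes over 136 s, if anything falls off the work surface, if the arm or the gripper's body presses on something with over 40 N, if the wrist force passes 120 N, or if a joint passes its speed limit or range.

## Working session

There is one attempt and no reset: what is moved stays moved. The work goes in short steps, Python scripts to look and compute and a shell command to move; the robot and the scene stay as the last step left them, time stands still between calls to the robot, and variables do not carry over. Pictures are saved under pics/ and viewed, at most 14 in all, crops included, and the job is handed in when it is done.

```bash
mkdir -p pics; ls
python3 - <<'E'
from plant import get_obs, eyes, ctrl, spotter
import cv2,numpy as np
for n in("top","side"):
    cv2.imwrite(f"pics/{n}0.png",eyes.snapshot(n)); m=eyes.camera_model(n); print(n,m["fx"],m["fy"],m["cx"],m["cy"],np.round(m["extrinsics"],4).tolist())
    for t in "flange tall_adapter short_adapter tee elbow coupling long_tray square_tray".split():
        print(n,t,[(round(d["p"],2),np.round(d["location"]).tolist()) for d in spotter.place_of(n,t)])
o=get_obs();print(o)
E
```

```text
pics
top 363.27036139317784 363.27036139317784 322.9605838004808 198.816949470536 [[-0.0238, -0.9855, 0.1677, 0.3651], [-0.9994, 0.0275, 0.02, -0.0048], [-0.0244, -0.1671, -0.9856, 0.8452], [0.0, 0.0, 0.0, 1.0]]
top flange [(0.76, [326.0, 186.0])]
top tall_adapter [(0.74, [321.0, 133.0]), (0.43, [381.0, 221.0])]
top short_adapter [(0.57, [373.0, 137.0])]
top tee [(0.89, [365.0, 270.0]), (0.88, [253.0, 282.0]), (0.63, [418.0, 119.0]), (0.55, [271.0, 131.0]), (0.21, [320.0, 136.0])]
top elbow [(0.82, [334.0, 230.0])]
top coupling [(0.49, [381.0, 222.0])]
top long_tray [(0.93, [185.0, 195.0])]
top square_tray [(0.67, [458.0, 182.0])]
side 363.1443775234621 363.1443775234621 317.01097047964623 205.30291691960545 [[0.9969, -0.0519, 0.0593, 0.484], [-0.0784, -0.7275, 0.6816, -0.498], [0.0078, -0.6841, -0.7294, 0.5843], [0.0, 0.0, 0.0, 1.0]]
side flange [(0.63, [326.0, 219.0]), (0.21, [375.0, 177.0])]
side tall_adapter [(0.93, [379.0, 215.0])]
side short_adapter [(0.88, [390.0, 263.0])]
side tee [(0.91, [377.0, 179.0]), (0.89, [430.0, 310.0]), (0.62, [219.0, 259.0]), (0.59, [226.0, 172.0])]
side elbow [(0.89, [275.0, 227.0])]
side coupling [(0.6, [280.0, 277.0])]
side long_tray [(0.55, [308.0, 127.0])]
side square_tray [(0.79, [333.0, 374.0])]
{'clock': 0.9, 'joint_pos': array([ 8.30276254e+01,  2.05431646e+01,  6.82205623e-01,  1.13235440e-04,
       -7.01330899e+01, -1.65076200e+01]), 'qvel': array([-0.02238865, -0.0026235 , -0.07019765,  0.02662729,  0.12666963,
        0.01823383]), 'tau': array([ 9.68221029e-04, -5.82366836e+01,  2.93300772e+01,  7.00239345e+00,
        1.25705506e-02, -2.70349852e-05]), 'tool_pos': array([0.2689432 , 0.6191048 , 0.22659957]), 'orientation': array([-1.79994264e+02,  1.58886977e-03, -2.34799561e+01]), 'force': array([ 0.10643356, -0.67445165, -0.46220388]), 'moment': array([-0.01993369,  0.03832605, -0.023595  ]), 'gripper_force': 0.0, 'opening': 0.08758029956128635}
```

View pics/top0.png

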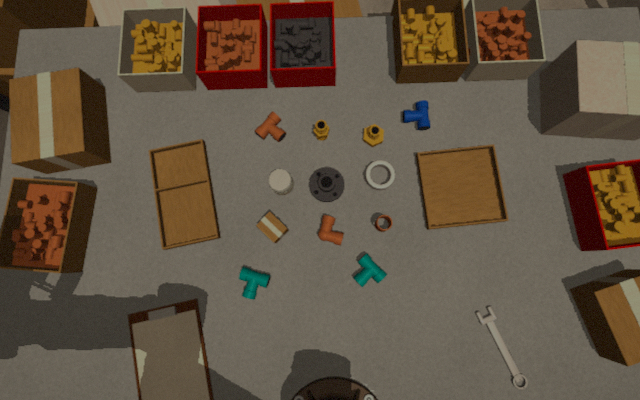

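View pics/side0.png

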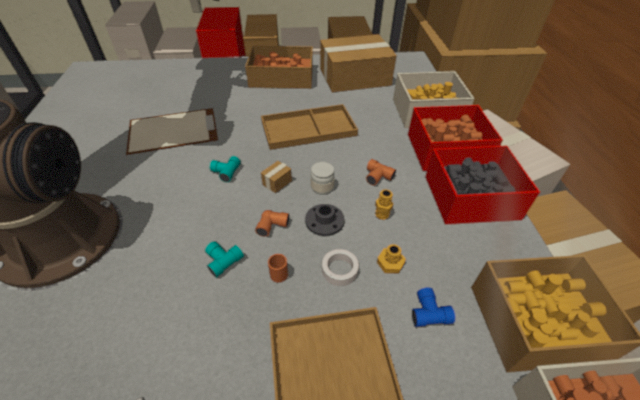

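Candidates for the tee: copper at top (271,127), blue at (418,115), turquoise at (254,282) and (369,270); I choose the copper one. Brass: the tall adapter is slim at (321,130) and the short one has a broad hex base at (374,135). The coupling is at (383,222), the white cup and ring are not part of the job. In the long tray the divider is toward the far (world +x) end.

```bash
cat > vis.py <<'E'
import numpy as np,cv2
from scipy.optimize import minimize
from plant import get_obs, eyes, ctrl, spotter
CAMS=("top","side"); M={n:eyes.camera_model(n) for n in CAMS}
def proj(n,P):
    m=M[n];T=np.linalg.inv(m["extrinsics"]);c=P@T[:3,:3].T+T[:3,3]
    return np.c_[m["fx"]*c[:,0]/c[:,2]+m["cx"],m["fy"]*c[:,1]/c[:,2]+m["cy"]]
def ray(n,px,z):
    m=M[n];E=m["extrinsics"];d=E[:3,:3]@[(px[0]-m["cx"])/m["fx"],(px[1]-m["cy"])/m["fy"],1]
    return (E[:3,3]+d*(z-E[2,3])/d[2])[:2]
def prism(r,z0,z1,k=32,c=(0,0)):
    a=np.arange(k)*2*np.pi/k; p=np.c_[c[0]+r*np.cos(a),c[1]+r*np.sin(a)]
    return np.vstack([np.c_[p,p[:,0]*0+z] for z in(z0,z1)])/1000
def pipe(a,b,r):
    a,b=np.array(a,float),np.array(b,float);u=(b-a)/np.linalg.norm(b-a);v=np.array([-u[1],u[0]]);t=np.arange(24)*2*np.pi/24
    return np.vstack([np.c_[e+np.outer(r*np.cos(t),v),15+r*np.sin(t)] for e in(a,b)])/1000
def box(x0,x1,y0,y1,z0,z1): return np.array([[x,y,z] for x in(x0,x1) for y in(y0,y1) for z in(z0,z1)])/1000
def leg(c,e):
    c,e=np.array(c,float),np.array(e,float);u=(e-c)/np.linalg.norm(e-c)
    return [pipe(c,e,13),pipe(e-16*u,e,15)]
G=dict(flange=[prism(42,0,11),prism(20,11,34)],
 tall_adapter=[prism(15,0,26),prism(19,26,40,6),prism(13,40,66)],
 short_adapter=[prism(27,0,16,6),prism(13,16,44)],
 tee=leg((0,-15),(32,-15))+leg((0,-15),(-32,-15))+leg((0,-15),(0,31)),
 elbow=leg((-15,-15),(27,-15))+leg((-15,-15),(-15,27))+[prism(13,2,28,24,(-15,-15))],
 coupling=[prism(17.5,0,45)],
 long_tray=[box(-120,120,-65,65,0,22)],square_tray=[box(-90,90,-90,90,0,22)])
def sil(n,name,x,z=0,S=4):
    im=np.zeros((400*S,640*S),np.uint8);c,s=np.cos(x[2]),np.sin(x[2])
    for P in G[name]:
        W=np.c_[x[0]+c*P[:,0]-s*P[:,1],x[1]+s*P[:,0]+c*P[:,1],z+P[:,2]]
        cv2.fillConvexPoly(im,cv2.convexHull(((proj(n,W)+.5)*S).round().astype(np.int32)),255)
    return cv2.resize(im,(640,400),interpolation=cv2.INTER_AREA)/255.
def regions(name,near,cams=CAMS):
    R={}
    for n in cams:
        t=proj(n,np.array([[*near,.015]]))[0]
        for d in spotter.outline_of(n,name):
            ys,xs=np.nonzero(d["region"])
            if len(xs) and np.hypot(xs.mean()-t[0],ys.mean()-t[1])<30: R[n]=d["region"];break
    return R
def fit(name,near,yaws=None,z=0,R=None):
    R=R or regions(name,near)
    def cost(x): return sum(1-np.minimum(sil(n,name,x,z),r).sum()/np.maximum(sil(n,name,x,z),r).sum() for n,r in R.items())/max(len(R),1)
    best=None
    for y in (yaws if yaws is not None else [0]):
        x0=np.array([*near,y]);d=np.array([[0,0,0],[.012,0,0],[0,.012,0],[0,0,.3]])
        r=minimize(cost,x0,method="Nelder-Mead",options=dict(initial_simplex=x0+d,xatol=2e-4,fatol=1e-4,maxiter=90))
        if best is None or r.fun<best.fun: best=r
    return best.x,best.fun,list(R)
E
cat > m1.py <<'E'
from vis import *
for n in CAMS: eyes.snapshot(n)
px=dict(flange=(326,184),tall_adapter=(321,132),short_adapter=(374,136),tee=(271,127),elbow=(331,230),coupling=(383,222),long_tray=(185,195),square_tray=(460,186))
for k,p in px.items():
    near=ray("top",p,.015)
    ys=np.arange(8)*np.pi/4 if k in("tee","elbow") else [0,.25,-.25,.5] if k in("short_adapter","tall_adapter","long_tray","square_tray") else [0]
    x,f,R=fit(k,near,ys); per=[fit(k,x[:2],[x[2]],R={n:r})[0] for n,r in regions(k,x[:2]).items()]
    print(k,np.round(x[:2]*1000,1),round(np.degrees(x[2]),1),"cost",round(f,3),R,[np.round(q[:2]*1000).tolist() for q in per])
im=np.hstack([cv2.resize(eyes.snapshot("top")[95:255,235:435],None,fx=4,fy=3.75)]);cv2.imwrite("pics/crop0.png",im)
E
python3 m1.py
```

```text
flange [543.9   3.1] 7.3 cost 0.057 ['top', 'side'] [[544.0, 5.0], [544.0, 1.0]]
tall_adapter [669.3  13.2] 35.7 cost 0.082 ['top', 'side'] [[668.0, 14.0], [669.0, 12.0]]
short_adapter [ 660.4 -111.5] 51.9 cost 0.079 ['top', 'side'] [[660.0, -110.0], [660.0, -113.0]]
tee [682.2 131.2] 138.1 cost 0.13 ['top', 'side'] [[682.0, 132.0], [681.0, 129.0]]
elbow [435.6  -7.9] 253.1 cost 0.147 ['top', 'side'] [[435.0, -5.0], [436.0, -10.0]]
coupling [ 446.7 -123. ] 7.1 cost 0.314 ['top', 'side'] [[446.0, -121.0], [447.0, -124.0]]
long_tray [531.4 340.3] 10.6 cost 0.026 ['top', 'side'] [[531.0, 341.0], [532.0, 338.0]]
square_tray [ 528.5 -307.2] 4.8 cost 0.022 ['top', 'side'] [[528.0, -305.0], [529.0, -309.0]]
```

View pics/crop0.png

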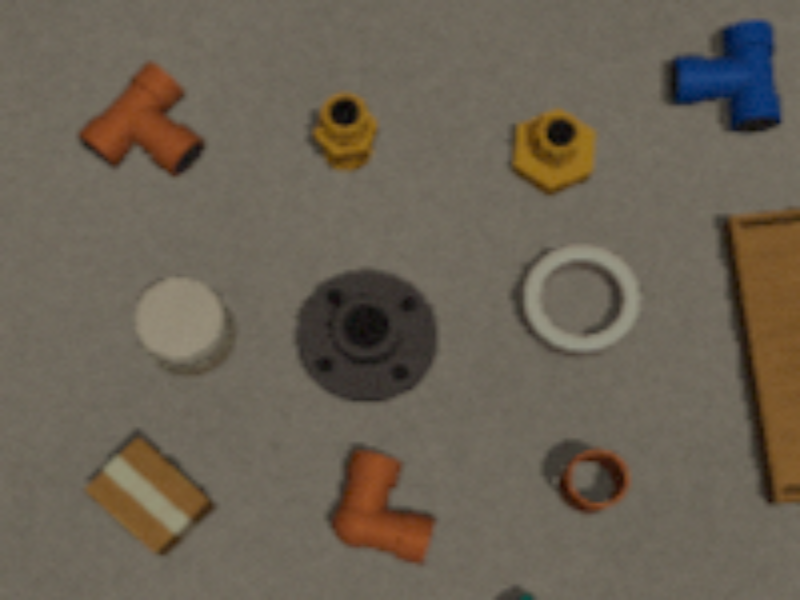

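The crop confirms it: the copper tee is at crop (145,120), i.e. top (271,127), with its branch pointing lower right. The blue one is separate. The fitted poses match the picture and the reach. Now the flange.

```bash
cat > d.py <<'E'
import sys,numpy as np
from plant import get_obs
# usage: x y z(mm, TCP) yaw : remaining shift in tool axes (mm) and turn about tool z (rad)
a=list(map(float,sys.argv[1:]));o=get_obs();p=o["tool_pos"]*1000;y=o["orientation"][2]
for i in range(0,len(a),4):
    d=np.array(a[i:i+3])-p;t=np.radians(y)
    s=np.array([np.cos(t)*d[0]+np.sin(t)*d[1],np.sin(t)*d[0]-np.cos(t)*d[1],-d[2]])
    tw=-(a[i+3]-y+180)%360-180 if False else -(((a[i+3]-y)+180)%360-180)
    n=int(max(np.ceil(np.linalg.norm(s)/60),1));print("shift",s.round(1),"rows",n,"each",(s/n).round(1),"turn rad",round(np.radians(tw),3))
    p=np.array(a[i:i+3]);y=a[i+3]
E
python3 d.py 544 3 110 -23.5 544 3 14 -23.5
```

```text
shift [497.7 455.5 116.6] rows 12 each [41.5 38.   9.7] turn rad 0.0
shift [ 0. -0. 96.] rows 2 each [ 0. -0. 48.] turn rad -0.0
```

```bash
python3 -m crank '[0,0,0,20,18,2,0.8, 0,0,0,40,36,9,0.8, 0,0,0,40,36,9,0.8, 0,0,0,40,36,9,0.8, 0,0,0,40,36,9,0.8]'
python3 -m crank '[0,0,0,40,36,9,0.8, 0,0,0,40,36,9,0.8, 0,0,0,40,36,9,0.8, 0,0,0,40,36,9,0.8, 0,0,0,40,36,9,0.8]'
python3 -m crank '[0,0,0,40,36,9,0.8, 0,0,0,40,36,9,0.8, 0,0,0,30,30,6,0.8, 0,0,0,0,0,0,0.8, 0,0,0,0,0,0,0.8]'
python3 d.py 544 3 110 -23.5
```

```text
clock: 3.28
tool_pos: [0.37, 0.3972, 0.1886]
orientation: [-180.0, -0.0, -23.5]
force: [0.9, -0.5, -0.8]
opening: 0.0701
gripper_force: 0.0
clock: 3.9
tool_pos: [0.4819, 0.1525, 0.1437]
orientation: [-180.0, -0.0, -23.5]
force: [1.4, 0.2, 0.5]
opening: 0.0699
gripper_force: 0.0
clock: 4.53
tool_pos: [0.5415, 0.0165, 0.1196]
orientation: [-180.0, -0.0, -23.5]
force: [-0.2, 0.1, -0.1]
opening: 0.0704
gripper_force: 0.0
shift [ 7.7 11.4  9.6] rows 1 each [ 7.7 11.4  9.6] turn rad -0.001
```

Motion tracks well. Descend onto the hub and grip.

```bash
python3 -m crank '[0,0,0,8,11,10,0.8, 0,0,0,0,0,30,0.8, 0,0,0,0,0,35,0.8, 0,0,0,0,0,22,0.8, 0,0,0,0,0,9,0.8]'
python3 -m crank '[0,0,0,0,0,0,0.4, 0,0,0,0,0,0,0, 0,0,0,0,0,0,0, 0,0,0,0,0,0,0, 0,0,0,0,0,0,0]'
python3 d.py 544 3 14 -23.5
```

```text
clock: 5.15
tool_pos: [0.5435, 0.0034, 0.0121]
orientation: [179.9, 0.1, -23.4]
force: [-0.2, 0.4, 0.4]
opening: 0.0698
gripper_force: 0.0
clock: 5.78
tool_pos: [0.5447, 0.0033, 0.0143]
orientation: [-180.0, -0.0, -23.5]
force: [-1.6, -0.1, 5.3]
opening: 0.0392
gripper_force: 30.0
shift [-0.6  0.6  0.3] rows 1 each [-0.6  0.6  0.3] turn rad 0.001
```

```bash
python3 -m crank '[0,0,0,0,0,-10,0, 0,0,0,0,0,-25,0, 0,0,0,0,0,-35,0, 0,0,0,0,0,-15,0, 0,0,0,0,0,0,0]'
python3 d.py 483 331 85 -23.5 483 331 18 -23.5
```

```text
clock: 6.4
tool_pos: [0.5447, 0.0036, 0.0992]
orientation: [-179.9, -0.1, -23.5]
force: [-0.3, 0.1, -5.7]
opening: 0.0393
gripper_force: 30.0
shift [-187.1 -275.7   14.2] rows 6 each [-31.2 -45.9   2.4] turn rad 0.0
shift [ 0. -0. 67.] rows 2 each [ 0.  -0.  33.5] turn rad -0.0
```

```bash
python3 -m crank '[0,0,0,-12,-18,0,0, 0,0,0,-25,-37,0,0, 0,0,0,-32,-47,2,0, 0,0,0,-32,-47,3,0, 0,0,0,-32,-47,3,0]'
python3 -m crank '[0,0,0,-27,-40,3,0, 0,0,0,-18,-26,3,0, 0,0,0,-9,-14,0,0, 0,0,0,0,0,0,0, 0,0,0,0,0,0,0]'
python3 d.py 483 331 85 -23.5
cat > look.py <<'E'
import sys
from vis import *
for n in CAMS:
    im=eyes.snapshot(n); print(n,{t:[(round(d["p"],2),np.round(d["location"]).tolist()) for d in spotter.place_of(n,t)][:2] for t in sys.argv[2:]})
    cv2.imwrite(f"pics/{n}_{sys.argv[1]}.png",im)
E
python3 look.py a flange
```

```text
clock: 7.02
tool_pos: [0.499, 0.2371, 0.0887]
orientation: [179.9, 0.1, -23.5]
force: [1.2, 0.0, -6.2]
opening: 0.0393
gripper_force: 30.0
clock: 7.65
tool_pos: [0.4826, 0.3298, 0.0838]
orientation: [179.9, 0.0, -23.5]
force: [0.4, -0.9, -5.2]
opening: 0.039
gripper_force: 30.0
shift [-0.1 -1.3 -1.2] rows 1 each [-0.1 -1.3 -1.2] turn rad -0.0
top {'flange': [(0.5, [175.0, 209.0])]}
side {'flange': [(0.68, [287.0, 108.0])]}
```

View pics/side_a.png

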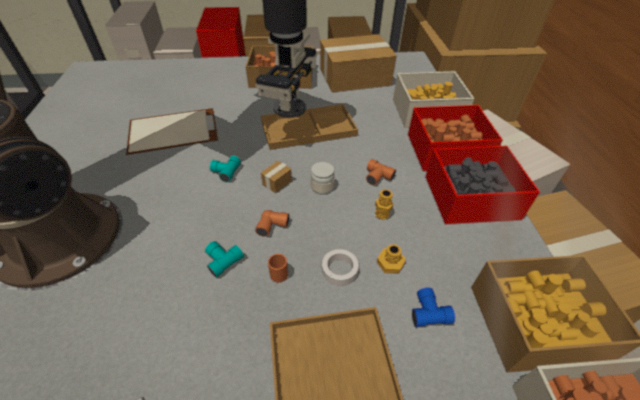

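The flange hangs level over the wide bay at side (291,108). Lower it with a slow finish until contact.

```bash
python3 -m crank '[0,0,0,0,-1,15,0, 0,0,0,0,0,25,0, 0,0,0,0,0,15,0, 0,0,0,0,0,6,0, 0,0,0,0,0,0,0]'
python3 -m crank '[0,0,0,0,0,2,0, 0,0,0,0,0,1,0, 0,0,0,0,0,0,0]'
```

```text
clock: 8.48
tool_pos: [0.4833, 0.3318, 0.0232]
orientation: [180.0, 0.0, -23.5]
force: [-0.5, 0.6, -5.9]
opening: 0.0387
gripper_force: 30.0
clock: 8.85
tool_pos: [0.4833, 0.332, 0.0209]
orientation: [-180.0, -0.0, -23.5]
force: [-0.7, -0.2, -5.2]
opening: 0.0392
gripper_force: 30.0
```

```bash
python3 -m crank '[0,0,0,0,0,1,0, 0,0,0,0,0,1,0, 0,0,0,0,0,0.5,0, 0,0,0,0,0,0,0]'
python3 -m crank '[0,0,0,0,0,0.3,0, 0,0,0,0,0,0,0]'
```

```text
clock: 9.35
tool_pos: [0.4833, 0.3319, 0.0184]
orientation: [-180.0, -0.0, -23.5]
force: [-2.1, -0.6, 0.7]
opening: 0.039
gripper_force: 30.0
clock: 9.6
tool_pos: [0.4833, 0.3319, 0.0183]
orientation: [-180.0, -0.0, -23.5]
force: [-4.0, -0.8, 5.4]
opening: 0.0388
gripper_force: 30.0
```

Landed (force rose from −5 to +5 N). Release, retreat, go to the tall adapter.

```bash
python3 -m crank '[0,0,0,0,0,0,0.6, 0,0,0,0,0,0,0.65, 0,0,0,0,0,0,0.65, 0,0,0,0,0,-10,0.65, 0,0,0,0,0,-30,0.65]'
python3 -m crank '[0,0,0,0,0,-40,0.65, 0,0,0,0,0,-30,0.65, 0,0,0,0,0,0,0.65]'
python3 d.py 669 13 125 -23.5 669 13 43 -23.5
```

```text
clock: 10.22
tool_pos: [0.4826, 0.3311, 0.0573]
orientation: [179.8, 0.0, -23.5]
force: [0.7, 0.3, -0.6]
opening: 0.0567
gripper_force: 0.0
clock: 10.6
tool_pos: [0.4846, 0.3334, 0.1314]
orientation: [-179.7, -0.1, -23.5]
force: [0.3, -0.1, -0.2]
opening: 0.0571
gripper_force: 0.0
shift [296.6 220.5   6.4] rows 7 each [42.4 31.5  0.9] turn rad 0.001
shift [ 0. -0. 82.] rows 2 each [ 0. -0. 41.] turn rad -0.0
```

```bash
python3 -m crank '[0,0,0,20,15,0,0.65, 0,0,0,45,33,0,0.65, 0,0,0,45,33,0,0.65, 0,0,0,45,33,0,0.65, 0,0,0,45,33,0,0.65]'
python3 -m crank '[0,0,0,45,33,0,0.65, 0,0,0,35,27,0,0.65, 0,0,0,17,14,5,0.65, 0,0,0,0,0,0,0.65, 0,0,0,0,0,0,0.65]'
python3 d.py 669 13 43 -23.5
python3 look.py b flange tall_adapter
```

```text
clock: 11.22
tool_pos: [0.6086, 0.1157, 0.1275]
orientation: [180.0, 0.0, -23.5]
force: [0.4, 1.2, -0.9]
opening: 0.057
gripper_force: 0.0
clock: 11.85
tool_pos: [0.6671, 0.0115, 0.1224]
orientation: [180.0, 0.0, -23.5]
force: [-0.2, -0.1, 0.1]
opening: 0.0567
gripper_force: 0.0
shift [ 1.2 -2.1 79.4] rows 2 each [ 0.6 -1.1 39.7] turn rad 0.001
top {'flange': [], 'tall_adapter': [(0.58, [322.0, 136.0])]}
side {'flange': [(0.73, [292.0, 129.0])], 'tall_adapter': [(0.74, [380.0, 218.0])]}
```

View pics/side_b.png

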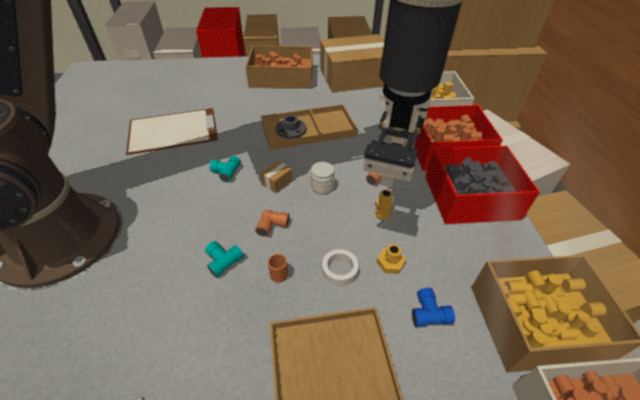

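The flange sits flat in the wide bay at side (292,125), and the gripper is over the tall adapter at (384,203). Descend and grip its upper end.

```bash
python3 -m crank '[0,0,0,1,-2,20,0.65, 0,0,0,0,0,32,0.65, 0,0,0,0,0,20,0.65, 0,0,0,0,0,7,0.65, 0,0,0,0,0,0,0.65]'
python3 -m crank '[0,0,0,0,0,0,0.4, 0,0,0,0,0,0,0, 0,0,0,0,0,0,0, 0,0,0,0,0,0,0, 0,0,0,0,0,0,0]'
python3 d.py 669 13 43 -23.5
```

```text
clock: 12.78
tool_pos: [0.6694, 0.0125, 0.0438]
orientation: [180.0, 0.0, -23.5]
force: [0.4, 0.3, 1.0]
opening: 0.0569
gripper_force: 0.0
clock: 13.4
tool_pos: [0.6695, 0.0122, 0.0441]
orientation: [-180.0, -0.0, -23.5]
force: [-0.6, -0.8, 2.7]
opening: 0.0248
gripper_force: 30.0
shift [-0.8 -0.5  1.1] rows 1 each [-0.8 -0.5  1.1] turn rad 0.0
```

```bash
python3 -m crank '[0,0,0,0,0,-10,0, 0,0,0,0,0,-25,0, 0,0,0,0,0,-30,0, 0,0,0,0,0,-10,0, 0,0,0,0,0,0,0]'
python3 d.py 599 353 118 -23.5
```

```text
clock: 14.02
tool_pos: [0.6694, 0.0125, 0.1191]
orientation: [-179.9, -0.0, -23.5]
force: [-0.7, -0.8, -3.3]
opening: 0.0251
gripper_force: 30.0
shift [-200.3 -284.3    1.1] rows 6 each [-33.4 -47.4   0.2] turn rad 0.0
```

```bash
python3 -m crank '[0,0,0,-12,-17,0,0, 0,0,0,-25,-35,0,0, 0,0,0,-33,-47,0,0, 0,0,0,-33,-47,0,0, 0,0,0,-33,-47,0,0]'
python3 -m crank '[0,0,0,-31,-44,0,0, 0,0,0,-22,-31,0,0, 0,0,0,-11,-16,0,0, 0,0,0,0,0,0,0, 0,0,0,0,0,0,0]'
python3 d.py 599 353 48 -23.5; python3 look.py c tall_adapter
```

```text
clock: 14.65
tool_pos: [0.6199, 0.2457, 0.1173]
orientation: [179.9, 0.1, -23.5]
force: [1.8, 0.2, -2.2]
opening: 0.0253
gripper_force: 30.0
clock: 15.28
tool_pos: [0.5987, 0.3517, 0.118]
orientation: [179.9, 0.0, -23.5]
force: [0.6, -0.6, -2.6]
opening: 0.0252
gripper_force: 30.0
shift [-0.2 -1.3 70. ] rows 2 each [-0.1 -0.6 35. ] turn rad -0.0
top {'tall_adapter': [(0.46, [382.0, 220.0])]}
side {'tall_adapter': [(0.62, [330.0, 98.0])]}
```

```bash
python3 -c "
import cv2,numpy as np
a=cv2.imread('pics/top_c.png')[100:280,90:290];b=cv2.imread('pics/side_c.png')[20:200,230:430]
cv2.imwrite('pics/c.png',cv2.resize(np.hstack([a,b]),(800,360)))"
```

```text
(no output)
```

View pics/c.png

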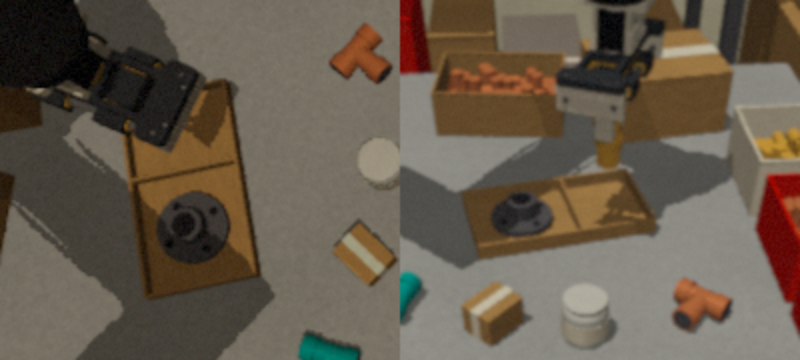

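The flange lies flat in the wide bay, and the adapter hangs upright over the narrow bay. Lower it.

```bash
python3 -m crank '[0,0,0,0,-1,15,0, 0,0,0,0,0,25,0, 0,0,0,0,0,18,0, 0,0,0,0,0,6,0, 0,0,0,0,0,0,0]'
python3 -m crank '[0,0,0,0,0,2,0, 0,0,0,0,0,1,0, 0,0,0,0,0,1,0, 0,0,0,0,0,0,0]'
python3 -m crank '[0,0,0,0,0,1,0, 0,0,0,0,0,0.5,0, 0,0,0,0,0,0,0, 0,0,0,0,0,0,0]'
```

```text
clock: 16.1
tool_pos: [0.5995, 0.3533, 0.0543]
orientation: [180.0, 0.0, -23.5]
force: [0.3, 0.1, -2.4]
opening: 0.0254
gripper_force: 30.0
clock: 16.6
tool_pos: [0.5994, 0.3535, 0.0509]
orientation: [-180.0, -0.0, -23.5]
force: [-0.1, -0.1, -2.0]
opening: 0.025
gripper_force: 30.0
clock: 17.1
tool_pos: [0.5995, 0.3534, 0.0493]
orientation: [-180.0, -0.0, -23.5]
force: [0.5, -0.3, -3.1]
opening: 0.0252
gripper_force: 30.0
```

```bash
python3 -m crank '[0,0,0,0,0,0.6,0, 0,0,0,0,0,0.4,0, 0,0,0,0,0,0,0]'
python3 -m crank '[0,0,0,0,0,0.4,0, 0,0,0,0,0,0,0]'
```

```text
clock: 17.48
tool_pos: [0.5995, 0.3534, 0.0483]
orientation: [180.0, -0.0, -23.5]
force: [0.1, -0.2, -3.1]
opening: 0.0251
gripper_force: 30.0
clock: 17.73
tool_pos: [0.5995, 0.3534, 0.0482]
orientation: [-180.0, -0.0, -23.5]
force: [-1.0, -1.1, 0.3]
opening: 0.0249
gripper_force: 30.0
```

```bash
python3 -m crank '[0,0,0,0,0,0.3,0, 0,0,0,0,0,0,0.4, 0,0,0,0,0,0,0.5, 0,0,0,0,0,0,0.5, 0,0,0,0,0,-15,0.5]'
python3 -m crank '[0,0,0,0,0,-30,0.5, 0,0,0,0,0,-35,0.5, 0,0,0,0,0,-10,0.6, 0,0,0,0,0,0,0.6]'
python3 d.py 660 -111 100 -23.5
```

```text
clock: 18.35
tool_pos: [0.5988, 0.3528, 0.0617]
orientation: [179.9, 0.1, -23.5]
force: [-0.2, 0.3, 0.2]
opening: 0.0436
gripper_force: 0.0
clock: 18.85
tool_pos: [0.5998, 0.3538, 0.139]
orientation: [-179.9, -0.0, -23.5]
force: [-0.7, -0.1, -0.8]
opening: 0.0521
gripper_force: 0.0
shift [240.4 402.3  39. ] rows 8 each [30.1 50.3  4.9] turn rad 0.0
```

```bash
python3 -m crank '[0,0,0,14,23,0,0.65, 0,0,0,30,50,0,0.65, 0,0,0,30,50,5,0.65, 0,0,0,30,50,5,0.65, 0,0,0,30,50,5,0.65]'
python3 -m crank '[0,0,0,30,50,5,0.65, 0,0,0,30,50,5,0.65, 0,0,0,28,48,5,0.65, 0,0,0,18,30,5,0.65, 0,0,0,0,0,0,0.65]'
python3 -m crank '[0,0,0,0,0,0,0.65]'; python3 d.py 660 -111 19 -23.5
```

```text
clock: 19.48
tool_pos: [0.6326, 0.0925, 0.1213]
orientation: [179.9, 0.1, -23.5]
force: [0.7, -0.1, 0.1]
opening: 0.0569
gripper_force: 0.0
clock: 20.1
tool_pos: [0.658, -0.1136, 0.1005]
orientation: [179.9, 0.2, -23.7]
force: [-0.5, 0.7, -0.2]
opening: 0.0569
gripper_force: 0.0
clock: 20.23
tool_pos: [0.6589, -0.1105, 0.1017]
orientation: [180.0, 0.1, -23.5]
force: [0.2, 0.8, -0.3]
opening: 0.0567
gripper_force: 0.0
shift [ 1.2  0.  82.7] rows 2 each [ 0.6  0.  41.3] turn rad -0.001
```

```bash
python3 look.py e tall_adapter short_adapter; python3 -c "
import cv2,numpy as np
a=cv2.imread('pics/side_e.png')[150:330,290:490];b=cv2.imread('pics/side_e.png')[20:200,230:430]
cv2.imwrite('pics/e.png',cv2.resize(np.hstack([a,b]),(800,360)))"
```

```text
top {'tall_adapter': [(0.6, [458.0, 185.0])], 'short_adapter': [(0.7, [374.0, 137.0]), (0.53, [458.0, 183.0])]}
side {'tall_adapter': [(0.82, [332.0, 120.0])], 'short_adapter': [(0.7, [392.0, 265.0]), (0.62, [378.0, 178.0])]}
```

View pics/e.png

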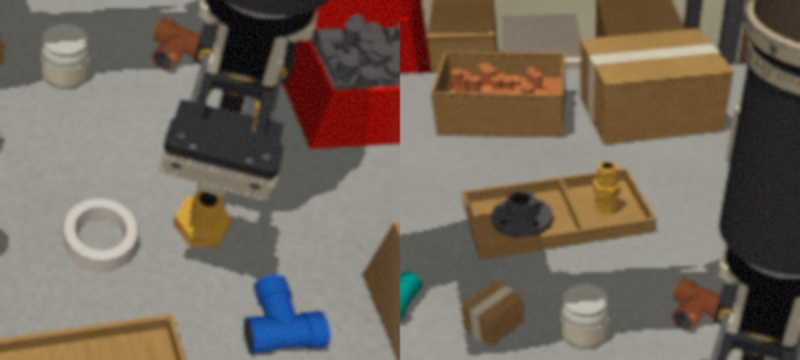

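Both long-tray parts stand properly. The gripper is above the short adapter. Grip it.

```bash
python3 -m crank '[0,0,0,1,0,20,0.65, 0,0,0,0,0,34,0.65, 0,0,0,0,0,20,0.65, 0,0,0,0,0,8,0.65, 0,0,0,0,0,0,0.65]'
python3 -m crank '[0,0,0,0,0,0,0.4, 0,0,0,0,0,0,0, 0,0,0,0,0,0,0, 0,0,0,0,0,0,0, 0,0,0,0,0,0,0]'
python3 -m crank '[0,0,0,0,0,-10,0, 0,0,0,0,0,-25,0, 0,0,0,0,0,-30,0, 0,0,0,0,0,-10,0, 0,0,0,0,0,0,0]'
cat > lay.py <<'E'
import numpy as np
T=np.array([528.5,-307.2]);ty=np.radians(4.8);R=lambda a:np.array([[np.cos(a),-np.sin(a)],[np.sin(a),np.cos(a)]])
# tray-frame origin & yaw of parts, grip point and tool yaw for each
obj=dict(short=((44,-44),0,(0,0),None),tee=((42,44),180,(0,19),'x'),elbow=((-42,44),0,(13,-15),'y'))
for k,(p,a,g,c) in obj.items():
    w=T+R(ty)@np.array(p);yaw=np.degrees(ty)+a;gw=w+R(np.radians(yaw))@np.array(g)
    t=None if c is None else yaw+(90 if c=='x' else 180)
    print(k,w.round(1),"objyaw",round(yaw,1),"grip",gw.round(1),"tool yaw",t and (t+180)%360-180,"r",round(np.hypot(*gw)))
E
python3 lay.py
```

```text
clock: 21.15
tool_pos: [0.6608, -0.1101, 0.0205]
orientation: [180.0, 0.0, -23.4]
force: [0.4, 0.0, 0.1]
opening: 0.0571
gripper_force: 0.0
clock: 21.78
tool_pos: [0.6608, -0.1106, 0.021]
orientation: [180.0, -0.0, -23.5]
force: [-1.2, -0.5, 4.3]
opening: 0.0253
gripper_force: 30.0
clock: 22.4
tool_pos: [0.6609, -0.1103, 0.096]
orientation: [-180.0, -0.1, -23.5]
force: [0.1, -0.2, -2.5]
opening: 0.0255
gripper_force: 30.0
short [ 576.  -347.4] objyaw 4.8 grip [ 576.  -347.4] tool yaw None r 673
tee [ 566.7 -259.8] objyaw 184.8 grip [ 568.3 -278.8] tool yaw -85.19999999999999 r 633
elbow [ 483.  -266.9] objyaw 4.8 grip [ 497.2 -280.7] tool yaw -175.2 r 571
```

```bash
python3 d.py 576 -347 85 -23.5; sed -i "s/((42,44),180/((36,44),180/;s/((-42,44),0,/((-44,20),0,/" lay.py; python3 lay.py
```

```text
shift [ 16.5 251.   11. ] rows 5 each [ 3.3 50.2  2.2] turn rad 0.0
short [ 576.  -347.4] objyaw 4.8 grip [ 576.  -347.4] tool yaw None r 673
tee [ 560.7 -260.3] objyaw 184.8 grip [ 562.3 -279.3] tool yaw -85.19999999999999 r 628
elbow [ 483. -291.] objyaw 4.8 grip [ 497.2 -304.8] tool yaw -175.2 r 583
```

```bash
python3 -m crank '[0,0,0,1,15,0,0, 0,0,0,3,40,2,0, 0,0,0,3,50,3,0, 0,0,0,3,50,3,0, 0,0,0,3,46,2,0]'
python3 -m crank '[0,0,0,2,33,1,0, 0,0,0,1.5,17,0,0, 0,0,0,0,0,10,0, 0,0,0,0,0,20,0, 0,0,0,0,0,18,0]'
python3 -m crank '[0,0,0,0,0,6,0, 0,0,0,0,0,0,0]'
python3 d.py 576 -347 25 -23.5
```

```text
clock: 23.02
tool_pos: [0.5905, -0.3017, 0.0839]
orientation: [180.0, 0.1, -23.5]
force: [1.2, 0.2, -1.6]
opening: 0.0257
gripper_force: 30.0
clock: 23.65
tool_pos: [0.5757, -0.3462, 0.035]
orientation: [-180.0, 0.1, -23.4]
force: [-0.0, -0.1, -1.0]
opening: 0.0253
gripper_force: 30.0
clock: 23.9
tool_pos: [0.5758, -0.3467, 0.0299]
orientation: [180.0, 0.1, -23.4]
force: [0.4, 0.1, -1.2]
opening: 0.0253
gripper_force: 30.0
shift [0.3 0.2 4.9] rows 1 each [0.3 0.2 4.9] turn rad 0.001
```

```bash
python3 -m crank '[0,0,0,0,0,2,0, 0,0,0,0,0,1.5,0, 0,0,0,0,0,0.7,0, 0,0,0,0,0,0,0]'
python3 -m crank '[0,0,0,0,0,0.5,0, 0,0,0,0,0,0.3,0, 0,0,0,0,0,0,0]'
```

```text
clock: 24.4
tool_pos: [0.5759, -0.3473, 0.0265]
orientation: [-180.0, -0.0, -23.5]
force: [-0.3, -0.4, -1.2]
opening: 0.0254
gripper_force: 30.0
clock: 24.78
tool_pos: [0.5758, -0.3472, 0.0255]
orientation: [180.0, 0.0, -23.5]
force: [-0.3, -0.6, -2.0]
opening: 0.0253
gripper_force: 30.0
```

```bash
python3 -m crank '[0,0,0,0,0,0.4,0, 0,0,0,0,0,0.3,0, 0,0,0,0,0,0,0]'
python3 -m crank '[0,0,0,0,0,0.4,0, 0,0,0,0,0,0,0]'
```

```text
clock: 25.15
tool_pos: [0.5759, -0.3472, 0.025]
orientation: [180.0, -0.0, -23.5]
force: [-0.0, 0.8, 0.5]
opening: 0.0253
gripper_force: 30.0
clock: 25.4
tool_pos: [0.5759, -0.3472, 0.025]
orientation: [180.0, -0.0, -23.5]
force: [-3.1, 1.9, 5.3]
opening: 0.0252
gripper_force: 30.0
```

```bash
python3 -m crank '[0,0,0,0,0,0,0.4, 0,0,0,0,0,0,0.5, 0,0,0,0,0,0,0.5, 0,0,0,0,0,-15,0.5, 0,0,0,0,0,-35,0.5]'
python3 -m crank '[0,0,0,0,0,-40,0.5, 0,0,0,0,0,-20,0.6, 0,0,0,0,0,0,0.6]'
cat > m2.py <<'E'
from vis import *
I={n:eyes.snapshot(n) for n in CAMS}
for n in CAMS: cv2.imwrite(f"pics/{n}_f.png",I[n])
def colreg(near,z=.015):
    R={}
    for n in CAMS:
        h=cv2.cvtColor(I[n],cv2.COLOR_BGR2HSV);m=((h[...,0]<14)|(h[...,0]>172))&(h[...,1]>110)&(h[...,2]>35)
        k=np.zeros_like(m);u,v=proj(n,np.array([[*near,z]]))[0].astype(int);k[v-30:v+30,u-30:u+30]=1
        c,l,s,_=cv2.connectedComponentsWithStats((m&k).astype(np.uint8));R[n]=cv2.morphologyEx((l==1+np.argmax(s[1:,4])).astype(np.uint8),cv2.MORPH_CLOSE,np.ones((3,3)))>0
    return R
for k,near,y in(("tee",(.682,.131),138),("elbow",(.4356,-.008),253)):
    R=colreg(near);x,f,_=fit(k,near,np.radians([y-15,y,y+15]),R=R)
    print(k,np.round(x[:2]*1000,1),np.degrees(x[2]).round(1),round(f,3),[int(r.sum()) for r in R.values()],[ (np.round(q[:2]*1000,1).tolist(),np.degrees(q[2]).round(1)) for q in (fit(k,x[:2],[x[2]],R={n:r})[0] for n,r in R.items())])
    g=np.array({"tee":(0,19),"elbow":(13,-15)}[k])/1000;c,s=np.cos(x[2]),np.sin(x[2]);print("grip",((x[:2]+[c*g[0]-s*g[1],s*g[0]+c*g[1]])*1000).round(1))
E
python3 m2.py
```

```text
clock: 26.02
tool_pos: [0.5749, -0.3469, 0.0741]
orientation: [180.0, 0.2, -23.5]
force: [0.3, -0.0, 0.5]
opening: 0.0436
gripper_force: 0.0
clock: 26.4
tool_pos: [0.5772, -0.3477, 0.1378]
orientation: [-180.0, -0.3, -23.5]
force: [-0.2, -0.4, -1.2]
opening: 0.0522
gripper_force: 0.0
tee [681.  130.5] 138.3 0.552 [460, 6] [([681.0, 130.5], np.float64(138.3)), ([666.0, 188.6], np.float64(166.1))]
grip [668.4 116.3]
elbow [435.3  -7.1] 252.9 0.178 [436, 438] [([435.2, -6.8], np.float64(253.2)), ([434.3, -8.7], np.float64(254.9))]
grip [417.1 -15.1]
```

```bash
python3 -m crank '[0,0,0.1,0,0,0,0.6, 0,0,0.18,0,0,0,0.6, 0,0,0.18,0,0,0,0.6, 0,0,0.18,0,0,0,0.6, 0,0,0.18,0,0,0,0.6]'
python3 -m crank '[0,0,0.18,0,0,0,0.6, 0,0,0.18,0,0,0,0.6, 0,0,0.18,0,0,0,0.6, 0,0,0.18,0,0,0,0.6, 0,0,0.18,0,0,0,0.6]'
python3 -m crank '[0,0,0.17,0,0,0,0.6, 0,0,0,0,0,0,0.6, 0,0,0,0,0,0,0.6]'
python3 d.py 669 116 100 -131.8
```

```text
clock: 27.12
tool_pos: [0.5752, -0.347, 0.133]
orientation: [179.9, 0.1, -70.8]
force: [-1.2, -0.9, -0.3]
opening: 0.0526
gripper_force: 0.0
clock: 27.75
tool_pos: [0.5751, -0.3469, 0.133]
orientation: [179.9, -0.0, -122.4]
force: [0.3, -0.1, -0.6]
opening: 0.0528
gripper_force: 0.0
clock: 28.12
tool_pos: [0.5755, -0.3471, 0.1338]
orientation: [179.9, -0.0, -131.6]
force: [-0.0, -0.6, 0.1]
opening: 0.0531
gripper_force: 0.0
shift [-408.5  237.3   33.8] rows 8 each [-51.1  29.7   4.2] turn rad 0.004
```

```bash
python3 -m crank '[0,0,0.004,-25,15,0,0.6, 0,0,0,-50,29,0,0.6, 0,0,0,-50,29,4,0.6, 0,0,0,-50,29,5,0.6, 0,0,0,-50,29,5,0.6]'
python3 -m crank '[0,0,0,-50,29,5,0.6, 0,0,0,-50,29,5,0.6, 0,0,0,-50,29,5,0.6, 0,0,0,-34,19,5,0.6, 0,0,0,0,0,0,0.6]'
python3 -m crank '[0,0,0,0,0,0,0.6]'; python3 d.py 669 116 4 -131.8
```

```text
clock: 28.75
tool_pos: [0.6291, -0.0905, 0.1203]
orientation: [-180.0, 0.0, -131.8]
force: [1.5, 0.1, -0.5]
opening: 0.0526
gripper_force: 0.0
clock: 29.38
tool_pos: [0.6733, 0.1182, 0.0994]
orientation: [180.0, -0.0, -131.7]
force: [-0.3, -0.2, -0.7]
opening: 0.0525
gripper_force: 0.0
clock: 29.5
tool_pos: [0.6729, 0.1151, 0.1001]
orientation: [180.0, -0.0, -131.9]
force: [-0.5, -0.5, 0.3]
opening: 0.0525
gripper_force: 0.0
shift [ 2.   3.5 96.1] rows 2 each [ 1.   1.8 48.1] turn rad -0.001
```

```bash
python3 look.py g tee short_adapter; python3 -c "
import cv2,numpy as np
a=cv2.imread('pics/side_g.png')[120:240,310:450];b=cv2.imread('pics/top_g.png')[120:240,390:530]
cv2.imwrite('pics/g.png',cv2.resize(np.hstack([a,b]),(800,343)))"
```

```text
top {'tee': [(0.98, [419.0, 119.0]), (0.85, [364.0, 271.0])], 'short_adapter': [(0.8, [474.0, 168.0]), (0.4, [179.0, 167.0])]}
side {'tee': [(0.77, [380.0, 179.0]), (0.77, [225.0, 174.0])], 'short_adapter': [(0.71, [280.0, 275.0])]}
```

View pics/g.png

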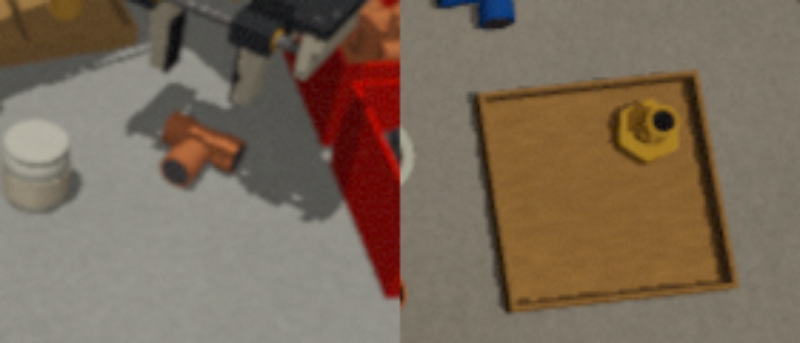

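Run:
```python
from vis import *
im=cv2.imread("pics/top0.png");cv2.imwrite("pics/bin.png",cv2.resize(im[0:160,190:350],(800,800))[:600])
for p in((235,88),(265,87),(303,85)): print(p,ray("top",p,0).round(3),ray("top",p,.08).round(3))
```

```text
(235, 88) [0.797 0.226] [0.756 0.204]
(265, 87) [0.797 0.151] [0.756 0.136]
(303, 85) [0.798 0.055] [0.757 0.05 ]
```

View pics/bin.png

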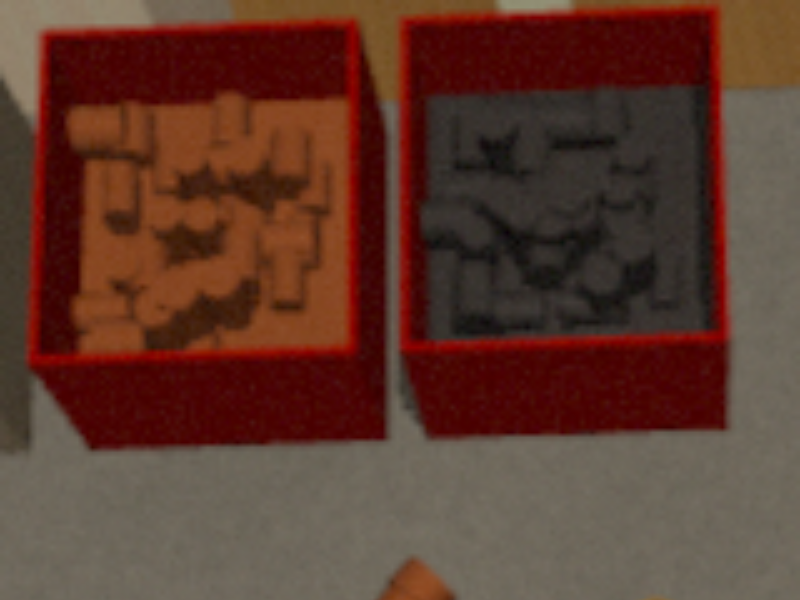

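The front bin's face is at x≈0.797 and the gripper body reaches about 0.767, so it clears. Descend on the tee branch.

```bash
python3 -m crank '[0,0,0,2,3.5,15,0.6, 0,0,0,0,0,35,0.6, 0,0,0,0,0,28,0.6, 0,0,0,0,0,13,0.6, 0,0,0,0,0,5,0.6]'
python3 -m crank '[0,0,0,0,0,0,0.6, 0,0,0,0,0,0,0.4, 0,0,0,0,0,0,0, 0,0,0,0,0,0,0, 0,0,0,0,0,0,0]'
python3 d.py 669 116 4 -131.8
```

```text
clock: 30.42
tool_pos: [0.6689, 0.116, 0.0035]
orientation: [180.0, -0.1, -132.0]
force: [-0.5, 0.4, 1.1]
opening: 0.0523
gripper_force: 0.0
clock: 31.05
tool_pos: [0.6696, 0.1163, 0.005]
orientation: [-180.0, 0.0, -132.0]
force: [-0.6, -1.5, 3.1]
opening: 0.0288
gripper_force: 30.0
shift [0.6 0.2 1. ] rows 1 each [0.6 0.2 1. ] turn rad -0.003
```

```bash
python3 -m crank '[0,0,0,0,0,-10,0, 0,0,0,0,0,-25,0, 0,0,0,0,0,-35,0, 0,0,0,0,0,-15,0, 0,0,0,0,0,0,0]'
python3 d.py 562 -279 90 -132
```

```text
clock: 31.68
tool_pos: [0.6698, 0.1165, 0.0905]
orientation: [-180.0, 0.1, -132.0]
force: [-1.2, -0.4, -2.5]
opening: 0.0291
gripper_force: 30.0
shift [ 366.  -184.5    0.5] rows 7 each [ 52.3 -26.4   0.1] turn rad -0.0
```

```bash
python3 -m crank '[0,0,0,20,-10,0,0, 0,0,0,40,-20,0,0, 0,0,0,50,-25,0,0, 0,0,0,52,-26,0,0, 0,0,0,52,-26,0,0]'
python3 -m crank '[0,0,0,50,-25,0,0, 0,0,0,45,-23,0,0, 0,0,0,35,-18,0,0, 0,0,0,18,-9,0,0, 0,0,-0.08,0,0,0,0]'
python3 -m crank '[0,0,-0.17,0,0,0,0, 0,0,-0.17,0,0,0,0, 0,0,-0.17,0,0,0,0, 0,0,-0.14,0,0,0,0, 0,0,-0.08,0,0,0,0]'
python3 -m crank '[0,0,0,0,0,0,0, 0,0,0,0,0,0,0]'
python3 d.py 562.3 -279.3 9 -85.2
```

```text
clock: 32.3
tool_pos: [0.6035, -0.1167, 0.0879]
orientation: [179.9, -0.1, -132.0]
force: [0.8, -0.3, -1.4]
opening: 0.0287
gripper_force: 30.0
clock: 32.92
tool_pos: [0.5607, -0.2761, 0.0882]
orientation: [179.9, -0.1, -127.5]
force: [0.3, -0.2, -1.4]
opening: 0.029
gripper_force: 30.0
clock: 33.55
tool_pos: [0.5616, -0.2742, 0.0884]
orientation: [179.9, 0.0, -85.4]
force: [-0.2, -0.2, -0.9]
opening: 0.0287
gripper_force: 30.0
clock: 33.8
tool_pos: [0.5621, -0.2744, 0.089]
orientation: [180.0, 0.0, -85.7]
force: [0.5, 0.4, -1.4]
opening: 0.0293
gripper_force: 30.0
shift [ 4.9  0.1 80. ] rows 2 each [ 2.4  0.1 40. ] turn rad -0.008
```

```bash
python3 -m crank '[0,0,-0.008,5,0,15,0, 0,0,0,0,0,25,0, 0,0,0,0,0,20,0, 0,0,0,0,0,10,0, 0,0,0,0,0,3,0]'
python3 -m crank '[0,0,0,0,0,2,0, 0,0,0,0,0,1,0, 0,0,0,0,0,0,0, 0,0,0,0,0,0,0]'
python3 d.py 562.3 -279.3 9 -85.2
```

```text
clock: 34.42
tool_pos: [0.5623, -0.2796, 0.0154]
orientation: [179.9, 0.0, -85.1]
force: [-0.4, -0.1, -0.6]
opening: 0.0293
gripper_force: 30.0
clock: 34.92
tool_pos: [0.563, -0.2796, 0.0139]
orientation: [-180.0, -0.0, -85.1]
force: [-1.0, -0.1, -1.5]
opening: 0.0287
gripper_force: 30.0
shift [-0.4  0.7  4.9] rows 1 each [-0.4  0.7  4.9] turn rad 0.001
```

```bash
python3 -m crank '[0,0,0,0,0,2,0, 0,0,0,0,0,1,0, 0,0,0,0,0,0.6,0, 0,0,0,0,0,0,0]'
python3 -m crank '[0,0,0,0,0,0.5,0, 0,0,0,0,0,0.4,0, 0,0,0,0,0,0,0]'
python3 -m crank '[0,0,0,0,0,0.4,0, 0,0,0,0,0,0,0]'
```

```text
clock: 35.42
tool_pos: [0.5628, -0.2796, 0.0098]
orientation: [180.0, 0.0, -85.1]
force: [-0.5, 0.7, -1.0]
opening: 0.0289
gripper_force: 30.0
clock: 35.8
tool_pos: [0.5629, -0.2797, 0.0091]
orientation: [-180.0, -0.0, -85.1]
force: [-0.0, -1.1, -0.0]
opening: 0.0291
gripper_force: 30.0
clock: 36.05
tool_pos: [0.5629, -0.2797, 0.009]
orientation: [-180.0, -0.0, -85.1]
force: [-2.0, -0.4, 5.5]
opening: 0.0291
gripper_force: 30.0
```

```bash
python3 -m crank '[0,0,0,0,0,0,0.42, 0,0,0,0,0,0,0.46, 0,0,0,0,0,0,0.46, 0,0,0,0,0,-10,0.46, 0,0,0,0,0,-30,0.46]'
python3 -m crank '[0,0,0,0,0,-40,0.46, 0,0,0,0,0,-20,0.46, 0,0,0.125,0,0,0,0.6, 0,0,0.126,0,0,0,0.6, 0,0,0.126,0,0,0,0.6]'
python3 -m crank '[0,0,0,0,0,0,0.6]'
python3 d.py 417 -16 100 -106.7
```

```text
clock: 36.67
tool_pos: [0.5616, -0.2793, 0.0479]
orientation: [179.8, 0.1, -85.1]
force: [0.4, 0.3, 1.4]
opening: 0.0402
gripper_force: 0.0
clock: 37.3
tool_pos: [0.5629, -0.2796, 0.1095]
orientation: [-180.0, 0.0, -107.0]
force: [0.3, 0.1, -0.3]
opening: 0.0523
gripper_force: 0.0
clock: 37.42
tool_pos: [0.5629, -0.2796, 0.1092]
orientation: [-180.0, 0.0, -106.7]
force: [0.8, -0.5, -1.0]
opening: 0.0528
gripper_force: 0.0
shift [-210.6  215.4    9.2] rows 6 each [-35.1  35.9   1.5] turn rad 0.0
```

```bash
python3 -m crank '[0,0,0,-18,18,0,0.6, 0,0,0,-36,37,0,0.6, 0,0,0,-36,37,2,0.6, 0,0,0,-36,37,2,0.6, 0,0,0,-36,37,2,0.6]'
python3 -m crank '[0,0,0,-30,31,2,0.6, 0,0,0,-18,18,1,0.6, 0,0,0,0,0,0,0.6, 0,0,0,0,0,0,0.6]'
python3 d.py 417 -16 4 -106.7;  python3 look.py h elbow tee; python3 -c "
import cv2,numpy as np
a=cv2.imread('pics/side_h.png')[150:290,210:350];b=cv2.imread('pics/top_h.png')[120:260,390:530]
cv2.imwrite('pics/h.png',cv2.resize(np.hstack([a,b]),(800,400)))"
```

```text
clock: 38.05
tool_pos: [0.4498, -0.0755, 0.1029]
orientation: [-179.9, 0.0, -106.5]
force: [0.4, 1.2, 0.5]
opening: 0.0528
gripper_force: 0.0
clock: 38.55
tool_pos: [0.4178, -0.0165, 0.1]
orientation: [-180.0, 0.0, -106.6]
force: [0.4, 0.3, -0.0]
opening: 0.0524
gripper_force: 0.0
shift [-0.3  0.9 96. ] rows 2 each [-0.1  0.5 48. ] turn rad 0.002
top {'elbow': [], 'tee': [(0.97, [365.0, 270.0]), (0.91, [416.0, 120.0])]}
side {'elbow': [(0.81, [272.0, 228.0])], 'tee': [(0.71, [427.0, 308.0]), (0.69, [352.0, 343.0])]}
```

View pics/h.png

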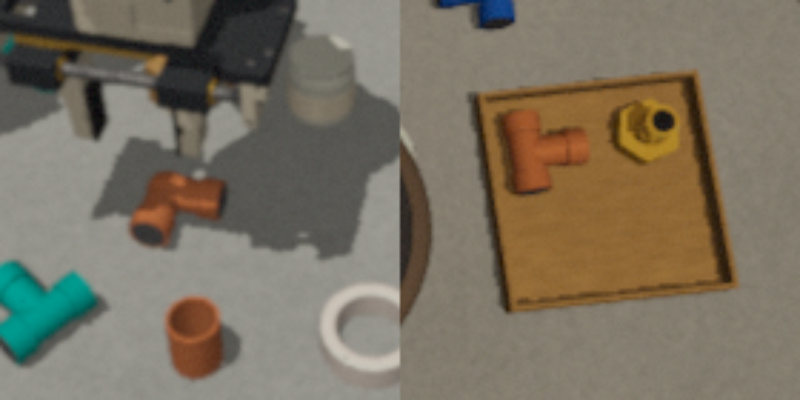

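Elbow grip clear; the tee and short adapter sit correctly in the square tray.

```bash
python3 -m crank '[0,0,0,1,1,15,0.6, 0,0,0,0,0,35,0.6, 0,0,0,0,0,28,0.6, 0,0,0,0,0,13,0.6, 0,0,0,0,0,4,0.6]'
python3 -m crank '[0,0,0,0,0,0,0.6, 0,0,0,0,0,0,0.4, 0,0,0,0,0,0,0, 0,0,0,0,0,0,0, 0,0,0,0,0,0,0]'
python3 -m crank '[0,0,0,0,0,-10,0, 0,0,0,0,0,-25,0, 0,0,0,0,0,-35,0, 0,0,0,0,0,-20,0, 0,0,0,0,0,0,0]'
sed -i "s/,'elbow'/,'elbow'/" lay.py; python3 d.py 497 -305 95 -106.7
```

```text
clock: 39.48
tool_pos: [0.4156, -0.0177, 0.0037]
orientation: [179.9, -0.1, -106.8]
force: [0.3, -0.5, -1.0]
opening: 0.0524
gripper_force: 0.0
clock: 40.1
tool_pos: [0.4163, -0.0172, 0.0049]
orientation: [-180.0, 0.0, -106.7]
force: [-1.0, -0.5, 4.1]
opening: 0.029
gripper_force: 30.0
clock: 40.72
tool_pos: [0.417, -0.0169, 0.0964]
orientation: [-179.8, 0.1, -106.7]
force: [-0.2, 0.1, -2.0]
opening: 0.0292
gripper_force: 30.0
shift [ 252.9 -159.6    1.4] rows 5 each [ 50.6 -31.9   0.3] turn rad -0.0
```

```bash
python3 -m crank '[0,0,0,20,-12,0,0, 0,0,0,40,-25,0,0, 0,0,0,50,-32,0,0, 0,0,0,50,-32,0,0, 0,0,0,43,-27,0,0]'
python3 -m crank '[0,0,0,32,-20,0,0, 0,0,0,18,-11,0,0, 0,0,-0.1,0,0,0,0, 0,0,-0.18,0,0,0,0, 0,0,-0.18,0,0,0,0]'
python3 -m crank '[0,0,-0.18,0,0,0,0, 0,0,-0.18,0,0,0,0, 0,0,-0.18,0,0,0,0, 0,0,-0.18,0,0,0,0, 0,0,-0.18,0,0,0,0]'
python3 -m crank '[0,0,-0.18,0,0,0,0, 0,0,-0.18,0,0,0,0, 0,0,-0.14,0,0,0,0, 0,0,-0.086,0,0,0,0, 0,0,0,0,0,0,0]'
python3 -m crank '[0,0,0,0,0,0,0]'; python3 d.py 497 -305 9 4.8
```

```text
clock: 41.35
tool_pos: [0.4799, -0.2505, 0.0935]
orientation: [179.9, -0.0, -106.8]
force: [0.9, 0.8, -1.9]
opening: 0.029
gripper_force: 30.0
clock: 41.98
tool_pos: [0.4949, -0.3047, 0.0938]
orientation: [179.9, 0.1, -80.0]
force: [0.2, 0.2, -1.3]
opening: 0.029
gripper_force: 30.0
clock: 42.6
tool_pos: [0.495, -0.3045, 0.094]
orientation: [-180.0, 0.1, -28.4]
force: [-0.1, -0.4, -0.9]
opening: 0.029
gripper_force: 30.0
clock: 43.22
tool_pos: [0.4951, -0.3046, 0.0941]
orientation: [-180.0, 0.1, 4.8]
force: [-0.4, -0.1, -1.6]
opening: 0.0292
gripper_force: 30.0
clock: 43.35
tool_pos: [0.4953, -0.3049, 0.0943]
orientation: [-180.0, 0.0, 4.7]
force: [0.5, 0.0, -0.6]
opening: 0.0291
gripper_force: 30.0
shift [ 1.7  0.2 85.3] rows 2 each [ 0.8  0.1 42.7] turn rad -0.002
```

```bash
python3 -m crank '[0,0,0,2,0,15,0, 0,0,0,0,0,30,0, 0,0,0,0,0,22,0, 0,0,0,0,0,10,0, 0,0,0,0,0,3,0]'
python3 -m crank '[0,0,0,0,0,2,0, 0,0,0,0,0,1,0, 0,0,0,0,0,0,0, 0,0,0,0,0,0,0]'
```

```text
clock: 43.98
tool_pos: [0.4972, -0.3051, 0.0137]
orientation: [-180.0, 0.1, 4.8]
force: [0.3, -0.6, -0.6]
opening: 0.0291
gripper_force: 30.0
clock: 44.48
tool_pos: [0.4977, -0.3052, 0.0119]
orientation: [180.0, -0.0, 4.8]
force: [0.4, -0.0, -0.9]
opening: 0.0291
gripper_force: 30.0
```

```bash
python3 -m crank '[0,0,0,0,0,1.2,0, 0,0,0,0,0,0.8,0, 0,0,0,0,0,0,0, 0,0,0,0,0,0,0]'
python3 -m crank '[0,0,0,0,0,0.5,0, 0,0,0,0,0,0.4,0, 0,0,0,0,0,0,0]'
python3 -m crank '[0,0,0,0,0,0.4,0, 0,0,0,0,0,0,0]'
```

```text
clock: 44.98
tool_pos: [0.4975, -0.3051, 0.0095]
orientation: [-180.0, 0.0, 4.8]
force: [0.1, 0.1, -1.3]
opening: 0.0289
gripper_force: 30.0
clock: 45.35
tool_pos: [0.4977, -0.3052, 0.009]
orientation: [180.0, -0.0, 4.8]
force: [0.0, 1.6, 2.7]
opening: 0.0293
gripper_force: 30.0
clock: 45.6
tool_pos: [0.4977, -0.3052, 0.0089]
orientation: [180.0, -0.0, 4.8]
force: [-1.6, 0.9, 6.3]
opening: 0.029
gripper_force: 30.0
```

```bash
python3 -m crank '[0,0,0,0,0,0,0.42, 0,0,0,0,0,0,0.46, 0,0,0,0,0,0,0.46, 0,0,0,0,0,-10,0.46, 0,0,0,0,0,-30,0.46]'
python3 -m crank '[0,0,0,0,0,-45,0.46, 0,0,0,0,0,-45,0.46, 0,0,0,0,-40,-10,0.46, 0,0,0,0,-60,0,0.46, 0,0,0,0,-60,0,0.46]'
python3 -m crank '[0,0,0,0,-60,0,0.46, 0,0,0,0,-40,0,0.46, 0,0,0,0,0,0,0.46, 0,0,0,0,0,0,0.46]'
python3 look.py z; python3 -c "
import cv2,numpy as np
a=cv2.imread('pics/side_z.png')[80:400,200:520];b=cv2.imread('pics/top_z.png')[100:260,390:550]
cv2.imwrite('pics/z.png',np.hstack([cv2.resize(a,(400,400)),cv2.resize(b,(400,400))]))"
```

```text
clock: 46.22
tool_pos: [0.4964, -0.3049, 0.0477]
orientation: [-179.9, 0.2, 4.8]
force: [0.7, 0.1, -0.1]
opening: 0.0405
gripper_force: 0.0
clock: 46.85
tool_pos: [0.484, -0.1445, 0.1492]
orientation: [180.0, -0.1, 4.7]
force: [1.5, 0.6, 0.0]
opening: 0.0406
gripper_force: 0.0
clock: 47.35
tool_pos: [0.476, -0.046, 0.1488]
orientation: [-180.0, -0.0, 4.8]
force: [0.2, -0.1, 0.1]
opening: 0.0399
gripper_force: 0.0
top {}
side {}
```

View pics/z.png

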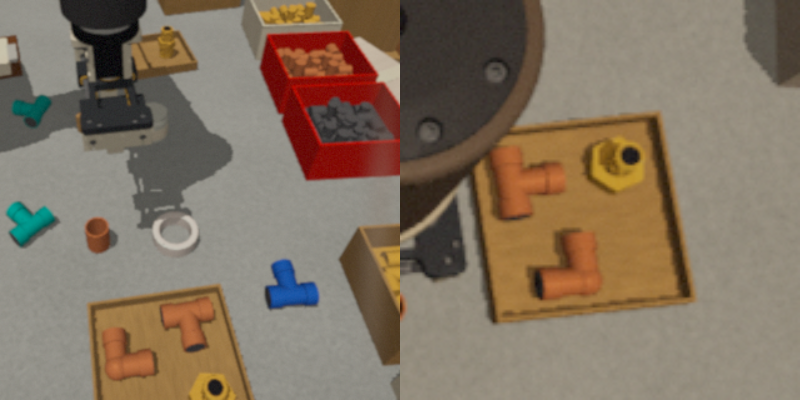

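All three parts lie flat in the square tray (crop right: tee (520,180), short adapter (620,160), elbow (572,268)), and the coupling stands where it was at crop left (97,235). Hand in.

```bash
python3 -c "
from plant import ctrl
print(ctrl.close_job())"
```

```text
the job is handed in; nothing more can be done
None
```

Both kits are made up and handed in at about 47 s: all five parts were set down in their trays in the order asked, the same way up, and the coupling and look-alikes were left where they stood.

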